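# Close up a carton row with a squeeze-release bookend

## Task

Close up the row of gift cartons in the display tray: squeeze the sliding bookend's release lever against its grip bar and keep it squeezed while you slide the bookend forward, until the cartons stand together without gaps against the tray's end wall. Then let go of the lever and ease the bookend back only as far as the first notch behind the row, so that its lock drops in and holds it there. Do not crush the cartons, do not force the bookend while it is locked, and leave the goods beside the tray alone.

Things in the scene. Friction and masses are not known exactly. Their poses are not given: they have to be found in the camera images.
- tray: grey metal tray fixed to the table: open channel 100 mm wide (x), y from -260 to +208 mm, side walls 34 mm high, floor 14 mm up. Origin on the table on the channel's middle line; +y = forward, to the end wall (75 mm high, inner face y = +200 mm). A notched steel bar is sunk in the floor behind y = -20 mm; its place along y varies by up to 8 mm either way, unmeasured: find the notches by feel.
- bookend: aluminium bookend sliding along tray y only (rubs about 1 N): upright plate 80 mm wide, 5 mm thick, top 80 mm above the table, 98 mm long foot behind it. Origin at table height below the front face that pushes the cartons; axes as the tray's. It starts in a long parking slot of the notched bar, where it shifts freely by some cm but which it leaves only with the lever squeezed.
- bookend_face (a point): centre of the plate's front face, 50 mm above the table. Row closed up: face at tray y = +62 mm. Locked in the first notch behind the row: 4 to 20 mm short of that (play 3 mm); two more notches, 26 and 52 mm farther back, are too loose. With the lever let go between notches the pawl drags on the bar (3 to 5 N) and snaps into a notch that it meets; then the bookend resists push and pull.
- grip_bar (a point): middle of the fixed black grip bar: round, 12 mm diameter, 70 mm long, lying across the tray (along tray x), axis 100 mm above the table and 60 mm behind the bookend's face; it moves with the bookend
- lever_bar (a point): middle of the release lever's steel bar: round, 12 mm diameter, 52 mm long, parallel to the grip bar, same height, behind it (tray -y). Axis to axis the bars are about 33 mm apart let go, 21 mm squeezed. Both are gripped together from above, one finger in front of the grip bar, one behind the lever bar; nothing stands within 40 mm of them there.
- lever (a joint): angle of the release lever about its pivot 74 mm below its bar: 0 = let go, pawl down in a notch; about 0.10 = let go, but the pawl rests on top of the bar between notches; 0.17 = fully squeezed, at its stop. The pawl clears the bar above about 0.13. A spring resists with 3 N at first, 7 N when squeezed, at the lever bar.
- carton_end: the one nearest the end wall of three alike white gift cartons with a grey band, 46 mm along tray y, 80 mm wide, 80 mm high, 90 to 180 g, loose on the tray floor. Origin at the middle of the underside, axes as the tray's. Its place in the closed row is tray y = +177 mm. The cartons bear 25 N at most.
- carton_mid: the middle one of three alike white gift cartons with a grey band, 46 mm along tray y, 80 mm wide, 80 mm high, 90 to 180 g, loose on the tray floor. Origin at the middle of the underside, axes as the tray's. Its place in the closed row is tray y = +131 mm. The cartons bear 25 N at most.
- carton_near: the one nearest the bookend of three alike white gift cartons with a grey band, 46 mm along tray y, 80 mm wide, 80 mm high, 90 to 180 g, loose on the tray floor. Origin at the middle of the underside, axes as the tray's. Its place in the closed row is tray y = +85 mm. The cartons bear 25 N at most.
- tumbler: bystander: steel tumbler bottle with black cap, 68 mm diameter, 170 mm high, standing beyond the tray; origin at the middle of its underside
- mug: bystander: white mug, 80 mm diameter, 92 mm high, beyond the tray; origin at the middle of its underside
- gift_box: bystander: brown cardboard box 100 x 70 x 45 mm, on the robot's side of the tray; origin at the middle of its underside

How it is judged:
By the outcome, as a careful person would: the job done as asked, in the order asked, and still so for the second after the job is handed in, with the robot touching nothing.
It also fails if it takes over 42 s, if anything falls off the work surface, if the arm or the gripper's body presses on something with over 40 N, if the wrist force passes 120 N, or if a joint passes its speed limit or range.

## Robot

A 6-joint arm with a two-finger parallel gripper is mounted at the origin on the work surface. World frame = base frame: x ahead of the robot, y to its left, z up, the work surface at z = 0. Lengths are in m, angles in degrees, forces in N, time in s.
With the tool pointing down it reaches from about 0.25 to 0.725 m from the base axis. Payload 9.7 kg.
Tool frame: the origin (TCP) lies midway between the tips of the shut fingers; the grasp point (between the pads) lies 19 mm behind it; z points along the fingers, y is the line along which they close (so a half turn about z gives the same grasp; the last joint's range is limited). The gripper opens to 85 mm and grips with 20 to 120 N. Pads are 22 mm wide; open, the fingers measure 114 mm over their backs; the gripper's body (76 mm by 85 mm) begins 54 mm behind the grasp point. The pads swing forward as they close: fully open they stand 13 mm farther back than shut.
Start: joints at [76.547, 4.979, 10.078, 95.1, 0, 90], TCP at [0.128, 0.535, 0.231] pointing down, gripper open.
Joint ranges: [-179.16, 179.16], [-48.56, 103.87], [-65.8, 70.77], [-126.05, 130.52], [-82.76, 87.17], [-180, 180]. Speed limits (degrees/s): [127.2, 127.2, 147.25, 180, 180, 180].

## Interface

Orientations are given as [roll, pitch, yaw] about the fixed x, y, z axes, in that order (R = Rz(yaw) Ry(pitch) Rx(roll)).
In Python, from workcell import bot gives the robot as it stands. The module is installed in compiled form; this text tells all that it offers.
- The arm moves only by the tool send_rows, never from a script. Its argument "moves" is one flat list of numbers, 7 for each row, row after row: the shift along the world's x, y, z normalised to -1 to 1, where 1 is 0.025 m, then the turn, a rotation vector about the world's x, y, z normalised to -1 to 1, where 1 is 0.15 rad, then the closure, from -1 (fully open) to 1 (shut), so that 0 is half open. A call has 1 to 8 rows; each row shifts and turns the commanded pose from where the row before left it; what a row does not reach is not made up. A row lasts 1/8 s, in which the tool goes at most 62.5 mm and 10.7 degrees, less where a joint would pass 70% of its speed; a pose out of reach is approached as far as the arm can. A call with a number of a shift or a turn outside -1 to 1 is refused whole. A call with a gripper value outside its range is refused whole. The fingers move at their own pace and stop on an object; "squeeze" is the grip in N (left out, the last holds). Time passes only in rows, so rows that do not move let the fingers close. It gives the time, the measured TCP pose, the force, the opening and the grip force at its end, in the units of the state.
- bot.get_obs(): the state, without advancing time (a new reading comes with each control period).
- bot.camera(name): name is "scene" or "top"; returns a dict with "color" (400x640x3 uint8, red, green, blue), "camera_matrix" (3x3 intrinsics, pixels), "R" (3x3) and "t" (3): a world point X has camera coordinates R X + t. Camera axes: x right, y down, z forward; pixel columns grow to the right and rows downward; lengths in m; the calibration is good to about 2 mm. A picture is of the moment at which its call begins. There is no depth.
- bot.job_done(): hands the job in; it is judged then, once.
Trained networks look in the newest picture that a camera, given by its name, has taken for a name from the list of things; names that differ only in an ending like _2 or _b are one class to them, and where a whole thing is asked for, a point or a joint stands for the part that bears it (a point fixed in the world has none). Each returns a list of dicts, best first, with "p" (0 to 1); they miss things now and then, are a little off and sometimes report something else, mostly with a low value. They report only what shows in the picture. A call takes as long as a camera call.
- bot.boxes_of(camera, query): "extent" ([left, top, right, bottom] in pixels, round what is visible of it).
- bot.trace(camera, query): "region" (400x640 bool, what is visible of it) and "extent" ([left, top, right, bottom] in pixels, round what is visible of it).
- bot.landmark_of(camera, query): "pixel" ([column, row] in pixels: a listed point, or the origin of a listed thing).
The state is a dict: "time": time; "q": joint angles; "qd": joint speeds; "joint_efforts": joint torques, N m; "ee_pos": TCP position; "tcp_rot": TCP orientation; "wrist_force": force on the tool from outside, world axes, zero at the start; "torque": the same for the moment, N m; "opening": finger opening in m; "grasp_force": force on a finger pad.
Only numpy, scipy, OpenCV 4.12 (cv2) and the standard library are available. Lean on these libraries where they do the work, as an engineer would, in place of code of your own. Each camera call takes 0.05 s, during which the arm holds its last target. There are 200 camera calls.

## Working session

There is one attempt and no reset: what is moved stays moved. The work goes in short steps, Python scripts to look and compute and a tool call to move; the robot and the scene stay as the last step left them, time stands still between calls to the robot, and variables do not carry over. Pictures are saved under pics/ and viewed, at most 10 in all, crops included, and the job is handed in when it is done.

Besides the shell and the picture viewer there is one more tool, called after "Request:" as a command line: name --argument value ..., lists and objects as JSON in quotes. send_rows: Moves the arm, as the interface text tells. Its arguments: {"type":"object","properties":{"moves":{"type":"array"},"squeeze":{"type":"number"}},"required":["moves"]}

```bash
mkdir -p pics
cat > h.py <<'E'
import numpy as np, cv2
from workcell import bot
def ray(c,px):
    K,R,t=np.array(c["camera_matrix"]),np.array(c["R"]),np.array(c["t"])
    d=R.T@np.linalg.inv(K)@np.array([px[0],px[1],1.0]); return -R.T@t,d
def at_z(c,px,z):
    o,d=ray(c,px); return o+d*(z-o[2])/d[2]
def save(c,n): cv2.imwrite("pics/"+n,cv2.cvtColor(c["color"],cv2.COLOR_RGB2BGR))
E
python3 - <<'E'
from h import *
np.set_printoptions(precision=4,suppress=True)
C={n:bot.camera(n) for n in("scene","top")}
Z=dict(bookend_face=.05,grip_bar=.1,lever_bar=.1,tray=0,bookend=0,carton_end=.014,carton_mid=.014,carton_near=.014,tumbler=0,mug=0,gift_box=0)
for n,c in C.items():
    save(c,n+"0.png")
    print(n,"cam pos",ray(c,(320,200))[0])
    for k,z in Z.items():
        for r in bot.landmark_of(n,k)[:2]: print(k,round(r["p"],2),np.round(r["pixel"],1),at_z(c,r["pixel"],z))
print(bot.get_obs())
E
```

```text
scene cam pos [ 1.1482 -0.0026  0.7194]
grip_bar 0.77 [268.3 189. ] [ 0.534  -0.0407  0.1   ]
lever_bar 0.69 [247.1 189.5] [ 0.5299 -0.0829  0.1   ]
tray 0.64 [249.3 188.4] [ 0.4272 -0.0907  0.    ]
tray 0.58 [323.4 213.9] [0.5272 0.0708 0.    ]
bookend 0.9 [296.7 213.2] [0.5177 0.0126 0.    ]
carton_end 0.97 [394.5 202.4] [0.526  0.2288 0.014 ]
carton_mid 0.78 [361.3 207.3] [0.5309 0.1538 0.014 ]
carton_near 0.7 [336.7 209.3] [0.5298 0.0997 0.014 ]
tumbler 0.75 [393.  257.5] [0.6603 0.1953 0.    ]
mug 0.57 [275.7 278.7] [ 0.6808 -0.0416 -0.    ]
gift_box 0.96 [388.2 170.5] [0.4096 0.2428 0.    ]
top cam pos [0.452  0.0671 0.9937]
bookend_face 0.93 [337.3 222.6] [0.5156 0.0103 0.05  ]
bookend_face 0.47 [241.6 220.8] [0.5243 0.2151 0.05  ]
grip_bar 0.9 [366.4 214.9] [ 0.5265 -0.0464  0.1   ]
lever_bar 0.71 [269.  219.5] [0.5218 0.1517 0.1   ]
lever_bar 0.57 [380.6 211.9] [ 0.5319 -0.0756  0.1   ]
tray 0.66 [314.6 218.1] [0.5303 0.0583 0.    ]
bookend 0.66 [338.9 214.5] [0.5372 0.0031 0.    ]
carton_end 0.98 [242.8 223. ] [0.5222 0.2181 0.014 ]
carton_mid 0.55 [270.6 219.5] [0.5285 0.1563 0.014 ]
carton_near 0.61 [300.5 218. ] [0.5302 0.0898 0.014 ]
tumbler 0.67 [255.5 160.6] [0.6657 0.1906 0.    ]
mug 0.76 [359.7 151.3] [ 0.6821 -0.0494  0.    ]
mug 0.53 [302.2 216.1] [0.5355 0.0862 0.    ]
gift_box 0.74 [233.8 277.4] [ 0.4028  0.2407 -0.    ]
{'time': 1.2, 'q': array([76.5476,  4.9791, 10.0803, 95.0985, -0.0003, 90.0005]), 'qd': array([-0.0487,  0.0738, -0.0797, -0.0129, -0.0466, -0.103 ]), 'joint_efforts': array([ -0.    , -52.0106,  46.4859,   0.0019,  -0.    ,   0.    ]), 'ee_pos': array([0.128 , 0.5349, 0.2313]), 'tcp_rot': array([179.9974,   0.0003, 166.5471]), 'wrist_force': array([-0.1388, -0.025 ,  0.065 ]), 'torque': array([-0.0219,  0.0178, -0.013 ]), 'grasp_force': 0.0, 'opening': 0.08510766554616214}
```

View pics/scene0.png

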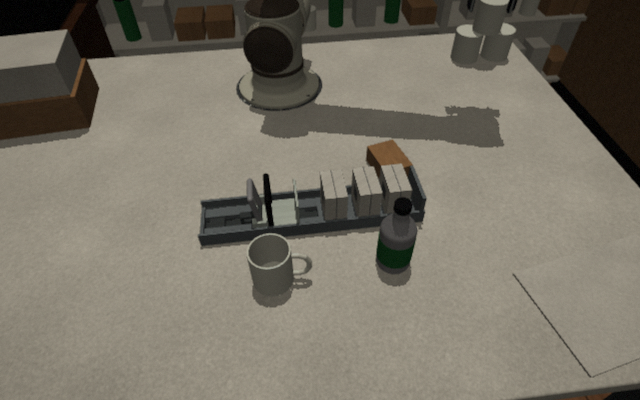

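View pics/top0.png

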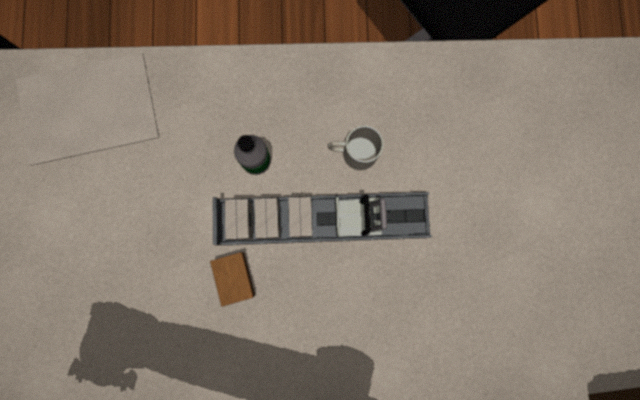

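Scene view: the bars stand at about (268,190) (grip) and (252,195) (lever), cartons at 333/367/397, tray end wall at 417, mug (275,265), tumbler (396,240). Top view: the tray runs from (428,214) to (217,222), slightly yawed, bookend plate at col 337–362, bars at 367 and 380.

Run:
```python
from h import *
np.set_printoptions(precision=4,suppress=True)
for n in("top","scene"):
    c=bot.camera(n)
    for k,z in(("tray",.034),("grip_bar",.1),("lever_bar",.1)):
        for r in bot.trace(n,k)[:2]:
            m=r["region"].astype(np.uint8); print(n,k,round(r["p"],2),m.sum(),np.round(r["extent"],1))
            if k=="tray" and n=="top" and m.sum()>1000:
                ys,xs=np.nonzero(m); P=np.array([at_z(c,p,z)[:2] for p in zip(xs,ys)],np.float32)
                print(cv2.minAreaRect(P),cv2.boxPoints(cv2.minAreaRect(P)))
    for k in("grip_bar","lever_bar","bookend_face"):
        for r in bot.landmark_of(n,k)[:2]: print(k,round(r["p"],2),at_z(c,r["pixel"],.05 if "face" in k else .1),r["pixel"])
    if n=="top":
        im=cv2.cvtColor(c["color"],cv2.COLOR_RGB2BGR)[180:255,205:440]
        cv2.imwrite("pics/topc.png",cv2.convertScaleAbs(cv2.resize(im,None,fx=3.4,fy=3.4,interpolation=cv2.INTER_CUBIC),alpha=1.5))
    else:
        im=cv2.cvtColor(c["color"],cv2.COLOR_RGB2BGR)[155:255,190:350]
        cv2.imwrite("pics/scenec.png",cv2.convertScaleAbs(cv2.resize(im,None,fx=5,fy=5,interpolation=cv2.INTER_CUBIC),alpha=1.5))
```

```text
top tray 0.8 7079 [213.2 191.7 430.5 242.7]
((0.5267325639724731, 0.045728325843811035), (0.1065111979842186, 0.4768015444278717), 0.1595318615436554) [[ 0.4728  0.284 ]
 [ 0.4741 -0.1928]
 [ 0.5807 -0.1925]
 [ 0.5793  0.2843]]
top grip_bar 0.65 1905 [332.3 194.3 393.3 238. ]
top lever_bar 0.62 439 [367.8 198.  392.8 234.4]
grip_bar 0.63 [ 0.5248 -0.0453  0.1   ] [365.9, 215.7]
lever_bar 0.84 [ 0.5255 -0.0774  0.1   ] [381.6, 215.0]
lever_bar 0.7 [0.516  0.1532 0.1   ] [268.3, 222.4]
bookend_face 0.81 [0.5218 0.0095 0.05  ] [337.6, 219.7]
scene tray 0.71 7285 [197.3 162.9 429.4 249.3]
scene grip_bar 0.59 1854 [240.3 176.2 302.2 226.9]
scene lever_bar 0.34 1746 [241.8 171.2 302.3 225.9]
grip_bar 0.95 [ 0.5259 -0.0422  0.1   ] [267.4, 186.2]
grip_bar 0.48 [ 0.7433 -0.0356  0.1   ] [276.0, 277.4]
lever_bar 0.88 [ 0.5303 -0.0823  0.1   ] [247.4, 189.6]
lever_bar 0.28 [0.602 0.084 0.1  ] [334.8, 208.2]
bookend_face 0.91 [0.5298 0.0138 0.05  ] [296.5, 201.8]
```

View pics/topc.png

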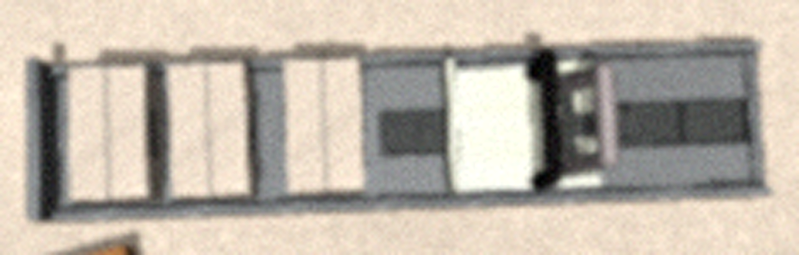

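View pics/scenec.png

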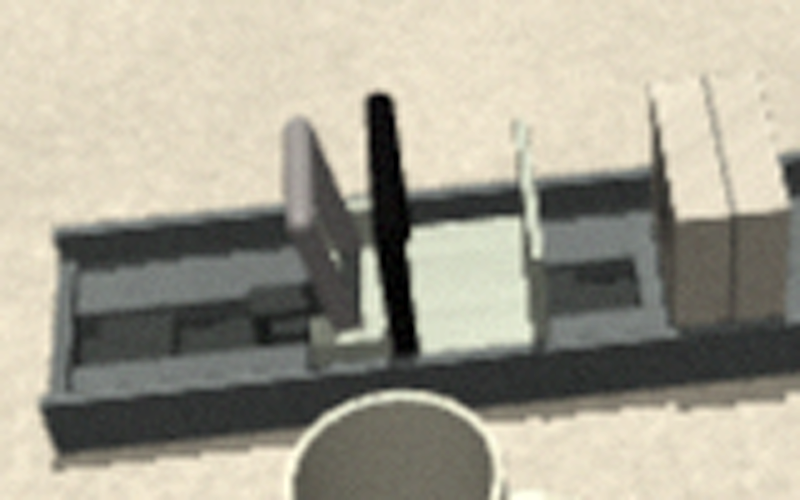

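Run:
```python
from h import *
np.set_printoptions(precision=4,suppress=True)
T=bot.camera("top")
S=bot.camera("scene")
def T_(u,v,z): return at_z(T,(205+u/3.4-.35,180+v/3.4-.35),z)
def S_(u,v,z): return at_z(S,(190+u/5-.4,155+v/5-.4),z)
for nm,a,b,z in(("far wall",(62,62),(755,42),.034),("near wall",(62,217),(765,190),.034),("grip",(543,55),(541,185),.1),("lever",(605,68),(610,165),.1),("plate top",(449,60),(452,190),.08)):
    A,B=T_(*a,z),T_(*b,z); d=A-B; print(nm,A,B,(A+B)/2,np.degrees(np.arctan2(d[1],d[0])))
for p,z in(((378,98),.106),((395,235),.106),((297,122),.106),((303,215),.106),((519,122),.08),((537,262),.08),((58,232),.034),((42,402),.034),):
    print(p,S_(*p,z))
# tray edges from mask
r=bot.trace("top","tray")[0]["region"].astype(np.uint8)
cols=np.arange(225,425)
for f,nm in((min,"far"),(max,"near")):
    P=np.array([at_z(T,(x,f(np.nonzero(r[:,x])[0])),.034)[:2] for x in cols if r[:,x].any()])
    k=cv2.fitLine(P.astype(np.float32),cv2.DIST_HUBER,0,.001,.001).ravel(); print(nm,k,np.degrees(np.arctan2(k[1],k[0])))
```

```text
far wall [0.5768 0.2583 0.034 ] [ 0.5794 -0.1898  0.034 ] [0.5781 0.0343 0.034 ] 90.32460117875453
near wall [0.4774 0.2582 0.034 ] [ 0.4836 -0.1909  0.034 ] [0.4805 0.0337 0.034 ] 90.7904396029742
grip [ 0.5657 -0.0438  0.1   ] [ 0.4877 -0.0396  0.1   ] [ 0.5267 -0.0417  0.1   ] -3.071741623656771
lever [ 0.5569 -0.0808  0.1   ] [ 0.4986 -0.0813  0.1   ] [ 0.5278 -0.081   0.1   ] 0.4445887027636544
plate top [0.5665 0.0117 0.08  ] [0.4868 0.0123 0.08  ] [0.5266 0.012  0.08  ] -0.43931122273369766
(378, 98) [ 0.4966 -0.045   0.106 ]
(395, 235) [ 0.5741 -0.041   0.106 ]
(297, 122) [ 0.5065 -0.0781  0.106 ]
(303, 215) [ 0.5589 -0.0762  0.106 ]
(519, 122) [0.4914 0.0119 0.08  ]
(537, 262) [0.5716 0.0129 0.08  ]
(58, 232) [ 0.4862 -0.1904  0.034 ]
(42, 402) [ 0.5803 -0.1905  0.034 ]
far [ 0.268  -0.9634  0.5306  0.077 ] -74.45584
near [ 0.011  -0.9999  0.4766  0.077 ] -89.37087
```

Everything agrees: tray yaw about +0.5°, channel centre x≈0.528, tray origin at world y≈0.069. The bars lie at y≈-0.045 and -0.078, so the face must travel about 117 mm. I'll approach at height first.

Request:
send_rows --moves '[0.66, -1, 0, 0, 0, 0.07, -1, 0.66, -1, 0, 0, 0, 0.07, -1, 0.66, -1, 0, 0, 0, 0.07, -1, 0.66, -1, 0, 0, 0, 0.07, -1, 0.66, -1, 0, 0, 0, 0.07, -1, 0.66, -1, 0, 0, 0, 0.07, -1, 0.66, -1, 0, 0, 0, 0.07, -1, 0.66, -1, 0, 0, 0, 0.07, -1]' --squeeze 30

```text
time: 3.05
ee_pos: [0.2604, 0.334, 0.2314]
tcp_rot: [180.0, 0.0, 171.4]
wrist_force: [0.1, -0.8, -1.0]
opening: 0.0853
grasp_force: 0.0
```

Request:
send_rows --moves '[0.66, -1, 0, 0, 0, 0.07, -1, 0.66, -1, 0, 0, 0, 0.07, -1, 0.66, -1, 0, 0, 0, 0.07, -1, 0.66, -1, 0, 0, 0, 0.07, -1, 0.66, -1, 0, 0, 0, 0.07, -1, 0.66, -1, 0, 0, 0, 0.07, -1, 0.66, -1, 0, 0, 0, 0.07, -1, 0.66, -1, 0, 0, 0, 0.07, -1]'

```text
time: 4.05
ee_pos: [0.3924, 0.134, 0.2314]
tcp_rot: [180.0, 0.0, 176.2]
wrist_force: [-0.6, 1.2, -0.3]
opening: 0.0856
grasp_force: 0.0
```

Request:
send_rows --moves '[0.67, -1, 0, 0, 0, 0.07, -1, 0.67, -1, 0, 0, 0, 0.07, -1, 0.67, -1, 0, 0, 0, 0.07, -1, 0.67, -1, 0, 0, 0, 0.07, -1, 0.67, -1, 0, 0, 0, 0.07, -1, 0.67, -1, 0, 0, 0, 0.07, -1, 0.67, -1, 0, 0, 0, 0.07, -1, 0.7, -0.9, 0, 0, 0, 0.07, -1]'

```text
time: 5.05
ee_pos: [0.5272, -0.0635, 0.2313]
tcp_rot: [180.0, 0.0, -179.0]
wrist_force: [-0.1, -0.5, -0.3]
opening: 0.0852
grasp_force: 0.0
```

Request:
send_rows --moves '[0.03, 0.06, -1, 0, 0, -0.06, -1, 0, 0, -1, 0, 0, 0, -1, 0, 0, -1, 0, 0, 0, -1, 0, 0, -1, 0, 0, 0, -1, 0, 0, -0.8, 0, 0, 0, -1, 0, 0, -0.7, 0, 0, 0, -1, 0, 0, -0.6, 0, 0, 0, -1, 0, 0, 0, 0, 0, 0, -1]'

```text
time: 6.05
ee_pos: [0.5268, -0.061, 0.0777]
tcp_rot: [180.0, -0.1, -179.5]
wrist_force: [-0.7, 0.4, -0.1]
opening: 0.0853
grasp_force: 0.0
```

Run:
```python
from h import *
c=bot.camera("scene"); im=cv2.cvtColor(c["color"],cv2.COLOR_RGB2BGR)[115:255,190:380]
cv2.imwrite("pics/s2.png",cv2.convertScaleAbs(cv2.resize(im,None,fx=4,fy=4,interpolation=cv2.INTER_CUBIC),alpha=1.5))
```

```text
(no output)
```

View pics/s2.png

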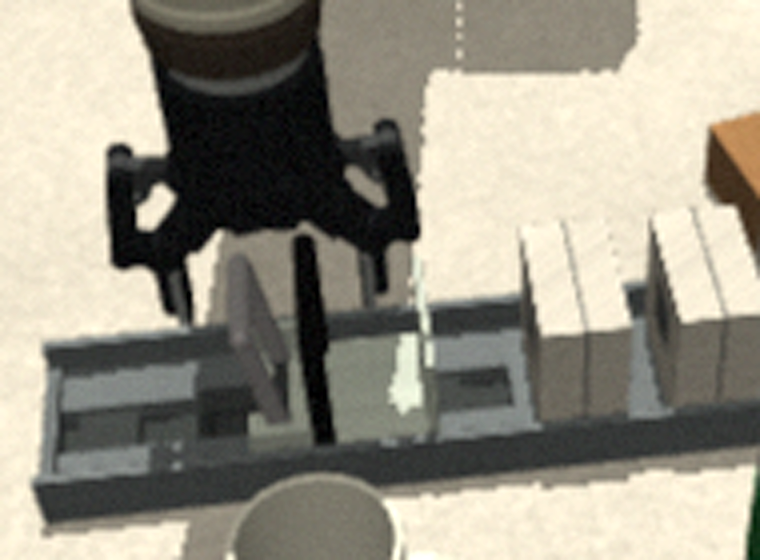

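The fingers straddle both bars freely, with tips at about (180,315) and (375,300). Now I squeeze.

Request:
send_rows --moves '[0, 0, 0, 0, 0, 0, 1, 0, 0, 0, 0, 0, 0, 1, 0, 0, 0, 0, 0, 0, 1, 0, 0, 0, 0, 0, 0, 1, 0, 0, 0, 0, 0, 0, 1, 0, 0, 0, 0, 0, 0, 1]' --squeeze 35

```text
time: 6.85
ee_pos: [0.5281, -0.0611, 0.0803]
tcp_rot: [-180.0, 0.1, -179.5]
wrist_force: [-1.9, 0.2, 7.9]
opening: 0.0309
grasp_force: 34.1
```

Request:
send_rows --moves '[0, 0.2, 0.08, 0, 0, 0, 1, 0, 0.3, 0, 0, 0, 0, 1, 0, 0.4, 0, 0, 0, 0, 1, 0, 0.4, 0, 0, 0, 0, 1, 0, 0.3, 0, 0, 0, 0, 1, 0, 0.3, 0, 0, 0, 0, 1, 0, 0.2, 0, 0, 0, 0, 1, 0, 0, 0, 0, 0, 0, 1]'

```text
time: 7.85
ee_pos: [0.5274, -0.0079, 0.0805]
tcp_rot: [180.0, -0.0, -179.5]
wrist_force: [5.7, -0.3, -9.0]
opening: 0.0307
grasp_force: 36.8
```

```bash
cat > look.py <<'E'
from h import *
np.set_printoptions(precision=4,suppress=True)
for n in("top","scene"):
    c=bot.camera(n)
    for k,z in(("bookend_face",.05),("grip_bar",.1),("carton_near",.014),("carton_mid",.014),("carton_end",.014)):
        for r in bot.landmark_of(n,k)[:1]: print(n,k,round(r["p"],2),at_z(c,r["pixel"],z)[:2])
o=bot.get_obs(); print({k:o[k] for k in("time","ee_pos","wrist_force","torque","opening","grasp_force")})
E
python3 look.py
```

```text
top bookend_face 0.77 [0.5189 0.0677]
top carton_near 0.71 [0.5269 0.0903]
top carton_mid 0.56 [0.5274 0.1579]
scene bookend_face 0.95 [0.5206 0.0624]
scene grip_bar 0.96 [0.5299 0.0021]
scene carton_near 0.94 [0.5326 0.0982]
scene carton_mid 0.57 [0.5302 0.1597]
scene carton_end 0.87 [0.5218 0.229 ]
{'time': 8.45, 'ee_pos': array([ 0.5273, -0.0082,  0.0805]), 'wrist_force': array([ 5.0782,  1.9153, -8.542 ]), 'torque': array([ 0.1118, -0.9442,  0.01  ]), 'opening': 0.03079388838394284, 'grasp_force': 36.76477611064911}
```

Request:
send_rows --moves '[0.02, 0.2, -0.04, 0, 0, 0, 1, 0, 0.25, 0, 0, 0, 0, 1, 0, 0.25, 0, 0, 0, 0, 1, 0, 0.25, 0, 0, 0, 0, 1, 0, 0.25, 0, 0, 0, 0, 1, 0, 0.25, 0, 0, 0, 0, 1, 0, 0.2, 0, 0, 0, 0, 1, 0, 0.1, 0, 0, 0, 0, 1]'

```text
time: 9.45
ee_pos: [0.5271, 0.0355, 0.0803]
tcp_rot: [-180.0, -0.1, -179.5]
wrist_force: [-6.6, -4.4, 5.8]
opening: 0.0306
grasp_force: 36.4
```

```bash
python3 look.py
```

```text
top bookend_face 0.73 [0.5248 0.0997]
top grip_bar 0.67 [0.5228 0.1057]
top carton_near 0.75 [0.5276 0.1219]
top carton_mid 0.73 [0.5287 0.1768]
top carton_end 0.71 [0.5288 0.2178]
scene bookend_face 0.74 [0.5238 0.1077]
scene grip_bar 0.89 [0.5271 0.0513]
scene carton_near 0.75 [0.5292 0.1339]
scene carton_mid 0.78 [0.5309 0.174 ]
scene carton_end 0.57 [0.5225 0.2279]
{'time': 10.05, 'ee_pos': array([0.5271, 0.0357, 0.0804]), 'wrist_force': array([-5.8771, -0.1646,  5.404 ]), 'torque': array([-0.1762,  1.2669,  0.0772]), 'opening': 0.030872660643464597, 'grasp_force': 37.20495522022247}
```

Request:
send_rows --moves '[-0.01, 0.1, 0.01, 0, 0, 0, 1, 0, 0.1, 0, 0, 0, 0, 1, 0, 0.1, 0, 0, 0, 0, 1, 0, 0.1, 0, 0, 0, 0, 1, 0, 0.08, 0, 0, 0, 0, 1, 0, 0.08, 0, 0, 0, 0, 1, 0, 0.08, 0, 0, 0, 0, 1]'

```text
time: 10.92
ee_pos: [0.5268, 0.0512, 0.0804]
tcp_rot: [-180.0, -0.1, -179.5]
wrist_force: [-4.8, -3.0, 3.8]
opening: 0.0309
grasp_force: 36.2
```

Request:
send_rows --moves '[0, 0.04, 0, 0, 0, 0, 1, 0, 0.04, 0, 0, 0, 0, 1, 0, 0.04, 0, 0, 0, 0, 1]'

```text
time: 11.3
ee_pos: [0.5268, 0.0542, 0.0804]
tcp_rot: [-180.0, -0.1, -179.5]
wrist_force: [-6.0, -3.4, 4.3]
opening: 0.0306
grasp_force: 36.2
```

Request:
send_rows --moves '[0, 0.04, 0, 0, 0, 0, 1, 0, 0.04, 0, 0, 0, 0, 1]'

```text
time: 11.55
ee_pos: [0.5268, 0.0562, 0.0804]
tcp_rot: [-180.0, -0.1, -179.5]
wrist_force: [-5.2, -3.9, 4.2]
opening: 0.0308
grasp_force: 36.2
```

```bash
python3 look.py
python3 - <<'E'
from h import *
c=bot.camera("top"); im=cv2.cvtColor(c["color"],cv2.COLOR_RGB2BGR)[180:255,205:440]
cv2.imwrite("pics/t3.png",cv2.convertScaleAbs(cv2.resize(im,None,fx=3.4,fy=3.4,interpolation=cv2.INTER_CUBIC),alpha=1.5))
E
```

```text
top carton_near 0.84 [0.5216 0.1498]
top carton_mid 0.55 [0.5228 0.1972]
top carton_end 0.91 [0.5247 0.2403]
scene bookend_face 0.62 [0.5205 0.1274]
scene grip_bar 0.65 [0.5263 0.0722]
scene carton_near 0.61 [0.5237 0.1551]
scene carton_mid 0.67 [0.5279 0.1975]
scene carton_end 0.6 [0.5234 0.2534]
{'time': 12.15, 'ee_pos': array([0.5268, 0.0563, 0.0804]), 'wrist_force': array([-5.6352, -3.1149,  4.277 ]), 'torque': array([-0.5779,  1.0339,  0.0554]), 'opening': 0.031073706459395518, 'grasp_force': 36.54457926750183}
```

View pics/t3.png

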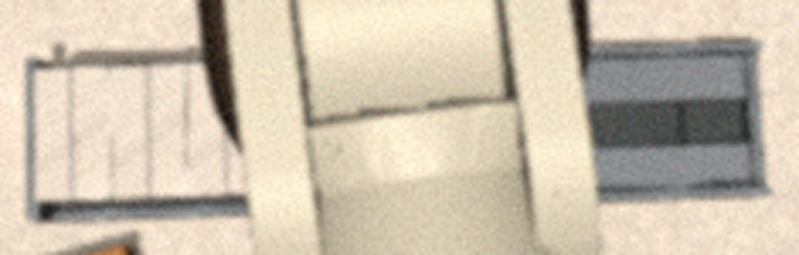

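The cartons now stand in a near-closed row at cols 35–230 of the crop, with the end carton close to the wall at col 35. I'll creep on while watching the force.

Request:
send_rows --moves '[0, 0.04, 0, 0, 0, 0, 1, 0, 0.04, 0, 0, 0, 0, 1]'

```text
time: 12.45
ee_pos: [0.5268, 0.0576, 0.0804]
tcp_rot: [-179.9, -0.1, -179.5]
wrist_force: [-5.9, -11.0, 3.7]
opening: 0.0309
grasp_force: 34.7
```

Request:
send_rows --moves '[0, 0.03, 0, 0, 0, 0, 1, 0, 0.03, 0, 0, 0, 0, 1]'

```text
time: 12.7
ee_pos: [0.5268, 0.0577, 0.0804]
tcp_rot: [-179.7, -0.1, -179.6]
wrist_force: [-5.9, -18.8, 4.8]
opening: 0.0307
grasp_force: 34.1
```

The row closed hard at TCP y≈0.0577. I ease the pressure, then let the lever go with the gripper partly open.

Request:
send_rows --moves '[0.02, -0.05, 0, 0, 0, 0, 1, 0.02, -0.04, 0, 0, 0, 0, 1]'

```text
time: 12.95
ee_pos: [0.5269, 0.0575, 0.0804]
tcp_rot: [-180.0, -0.2, -179.5]
wrist_force: [-11.8, 0.7, 7.7]
opening: 0.0311
grasp_force: 38.8
```

Request:
send_rows --moves '[0, 0, 0, 0, 0, 0, -0.2, 0, 0, 0, 0, 0, 0, -0.2, 0, 0, -0.1, 0, 0, 0, -0.2, 0, 0, 0, 0, 0, 0, -0.2]' --squeeze 25

```text
time: 13.45
ee_pos: [0.5287, 0.0576, 0.0774]
tcp_rot: [180.0, -0.0, -179.5]
wrist_force: [-0.3, 0.3, 0.2]
opening: 0.0514
grasp_force: 0.0
```

```bash
python3 look.py
```

```text
top carton_near 0.69 [0.5278 0.1481]
top carton_mid 0.62 [0.5256 0.1932]
top carton_end 0.7 [0.521  0.2429]
scene bookend_face 0.9 [0.5321 0.1329]
scene grip_bar 0.94 [0.5323 0.0715]
scene carton_near 0.69 [0.526  0.1545]
scene carton_mid 0.7 [0.5223 0.198 ]
scene carton_end 0.86 [0.5266 0.2478]
{'time': 14.05, 'ee_pos': array([0.5287, 0.0574, 0.0775]), 'wrist_force': array([-0.0517, -1.0176, -0.8704]), 'torque': array([-0.0031,  0.0529, -0.052 ]), 'opening': 0.0512855268568747, 'grasp_force': 0.0}
```

Request:
send_rows --moves '[0, -0.12, 0, 0, 0, 0, -0.2, 0, -0.12, 0, 0, 0, 0, -0.2, 0, -0.08, 0, 0, 0, 0, -0.2]'

```text
time: 14.42
ee_pos: [0.5287, 0.0491, 0.0776]
tcp_rot: [-180.0, 0.0, -179.5]
wrist_force: [0.3, -0.1, 0.2]
opening: 0.051
grasp_force: 0.0
```

Request:
send_rows --moves '[0, -0.04, 0, 0, 0, 0, -0.2, 0, -0.04, 0, 0, 0, 0, -0.2]'

```text
time: 14.68
ee_pos: [0.5287, 0.0477, 0.0775]
tcp_rot: [180.0, 0.0, -179.5]
wrist_force: [0.2, 3.9, -0.9]
opening: 0.0512
grasp_force: 1.9
```

Request:
send_rows --moves '[0, -0.04, 0, 0, 0, 0, -0.2, 0, -0.04, 0, 0, 0, 0, -0.2]'

```text
time: 14.92
ee_pos: [0.5287, 0.0457, 0.0775]
tcp_rot: [180.0, 0.0, -179.5]
wrist_force: [0.2, 4.0, -1.1]
opening: 0.0513
grasp_force: 1.9
```

Request:
send_rows --moves '[0, -0.04, 0, 0, 0, 0, -0.2, 0, -0.04, 0, 0, 0, 0, -0.2]'

```text
time: 15.18
ee_pos: [0.5287, 0.0434, 0.0775]
tcp_rot: [180.0, 0.0, -179.5]
wrist_force: [-0.4, 3.8, -1.3]
opening: 0.0512
grasp_force: 1.9
```

Request:
send_rows --moves '[0, -0.04, 0, 0, 0, 0, -0.2]'

```text
time: 15.3
ee_pos: [0.5288, 0.0424, 0.0776]
tcp_rot: [180.0, 0.0, -179.5]
wrist_force: [0.6, 4.1, -0.4]
opening: 0.0511
grasp_force: 1.9
```

Request:
send_rows --moves '[0, -0.04, 0, 0, 0, 0, -0.2]'

```text
time: 15.42
ee_pos: [0.5288, 0.0413, 0.0776]
tcp_rot: [180.0, 0.0, -179.5]
wrist_force: [0.9, 4.6, -0.2]
opening: 0.0512
grasp_force: 1.9
```

Request:
send_rows --moves '[0, -0.04, 0, 0, 0, 0, -0.2]'

```text
time: 15.55
ee_pos: [0.5288, 0.0403, 0.0775]
tcp_rot: [-180.0, 0.0, -179.5]
wrist_force: [1.1, 3.5, -1.3]
opening: 0.051
grasp_force: 1.9
```

Steady 4 N drag, about 7.5 mm back so far. I continue.

Request:
send_rows --moves '[0, -0.04, 0, 0, 0, 0, -0.2]'

```text
time: 15.68
ee_pos: [0.5287, 0.0393, 0.0775]
tcp_rot: [-180.0, 0.0, -179.5]
wrist_force: [1.6, 3.2, -0.6]
opening: 0.0515
grasp_force: 1.9
```

Request:
send_rows --moves '[0, -0.04, 0, 0, 0, 0, -0.2]'

```text
time: 15.8
ee_pos: [0.5288, 0.0383, 0.0775]
tcp_rot: [-180.0, 0.0, -179.5]
wrist_force: [1.7, 4.5, -0.9]
opening: 0.0511
grasp_force: 1.9
```

Request:
send_rows --moves '[0, -0.04, 0, 0, 0, 0, -0.2]'

```text
time: 15.92
ee_pos: [0.5288, 0.0373, 0.0775]
tcp_rot: [180.0, 0.0, -179.5]
wrist_force: [1.0, 4.3, -0.8]
opening: 0.0514
grasp_force: 1.9
```

Request:
send_rows --moves '[0, -0.04, 0, 0, 0, 0, -0.2]'

```text
time: 16.05
ee_pos: [0.5288, 0.0363, 0.0775]
tcp_rot: [-180.0, 0.0, -179.5]
wrist_force: [1.2, 4.2, -0.3]
opening: 0.0511
grasp_force: 1.9
```

Request:
send_rows --moves '[0, -0.04, 0, 0, 0, 0, -0.2]'

```text
time: 16.18
ee_pos: [0.5288, 0.0353, 0.0775]
tcp_rot: [-180.0, 0.0, -179.5]
wrist_force: [2.3, 3.9, -0.2]
opening: 0.0513
grasp_force: 1.9
```

Request:
send_rows --moves '[0, -0.04, 0, 0, 0, 0, -0.2]'

```text
time: 16.3
ee_pos: [0.5288, 0.0343, 0.0776]
tcp_rot: [180.0, 0.0, -179.5]
wrist_force: [2.2, 4.5, -1.2]
opening: 0.0514
grasp_force: 1.9
```

Request:
send_rows --moves '[0, -0.04, 0, 0, 0, 0, -0.2]'

```text
time: 16.42
ee_pos: [0.5288, 0.0334, 0.0775]
tcp_rot: [180.0, 0.0, -179.5]
wrist_force: [2.5, 4.2, -0.9]
opening: 0.0513
grasp_force: 2.0
```

Request:
send_rows --moves '[0, -0.04, 0, 0, 0, 0, -0.2]'

```text
time: 16.55
ee_pos: [0.5288, 0.0323, 0.0776]
tcp_rot: [-180.0, 0.0, -179.5]
wrist_force: [-0.5, 0.3, -0.8]
opening: 0.0509
grasp_force: 0.0
```

The drag vanished at about 15.5 mm back, so the pawl probably dropped in. I verify with gentle millimetre steps.

Request:
send_rows --moves '[0, -0.04, 0, 0, 0, 0, -0.2]'

```text
time: 16.68
ee_pos: [0.5283, 0.0309, 0.0775]
tcp_rot: [-179.9, -0.0, -179.5]
wrist_force: [-0.2, 0.6, 0.5]
opening: 0.0511
grasp_force: 0.0
```

Request:
send_rows --moves '[0, -0.04, 0, 0, 0, 0, -0.2]'

```text
time: 16.8
ee_pos: [0.5284, 0.03, 0.0774]
tcp_rot: [-180.0, -0.0, -179.5]
wrist_force: [-0.7, 0.8, 0.5]
opening: 0.0515
grasp_force: 0.0
```

Request:
send_rows --moves '[0, -0.03, 0, 0, 0, 0, -0.2]'

```text
time: 16.92
ee_pos: [0.5285, 0.0294, 0.0775]
tcp_rot: [-180.0, -0.0, -179.5]
wrist_force: [-0.1, 0.1, 0.2]
opening: 0.051
grasp_force: 0.0
```

Request:
send_rows --moves '[0, -0.02, 0, 0, 0, 0, -0.2]'

```text
time: 17.05
ee_pos: [0.5286, 0.029, 0.0775]
tcp_rot: [-180.0, -0.0, -179.5]
wrist_force: [0.2, -0.8, -0.0]
opening: 0.0516
grasp_force: 0.0
```

```bash
python3 look.py;  python3 - <<'E'
from h import *
c=bot.camera("scene"); im=cv2.cvtColor(c["color"],cv2.COLOR_RGB2BGR)[115:255,230:420]
cv2.imwrite("pics/s4.png",cv2.convertScaleAbs(cv2.resize(im,None,fx=4,fy=4,interpolation=cv2.INTER_CUBIC),alpha=1.5))
E
```

```text
top bookend_face 0.53 [0.5235 0.1088]
top carton_near 0.81 [0.5273 0.1464]
top carton_end 0.82 [0.5188 0.2438]
scene grip_bar 0.82 [0.5309 0.0517]
scene carton_near 0.85 [0.5186 0.1601]
scene carton_mid 0.82 [0.5266 0.1938]
scene carton_end 0.61 [0.5194 0.2458]
{'time': 17.65, 'ee_pos': array([0.5287, 0.0292, 0.0775]), 'wrist_force': array([0.7618, 0.1452, 0.0423]), 'torque': array([ 0.0109, -0.0098,  0.0447]), 'opening': 0.05138273917375776, 'grasp_force': 0.0}
```

View pics/s4.png

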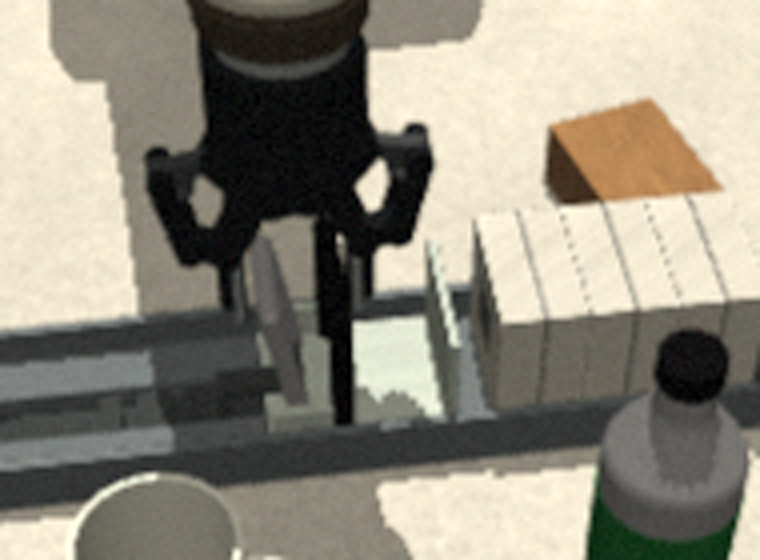

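The cartons stand closed (cols 475–760). The bars are about 63 px apart, the same as the let-go spacing at the start, so the pawl is down in a notch. I'll probe gently for resistance.

Request:
send_rows --moves '[0, -0.03, 0, 0, 0, 0, -0.2, 0, 0, 0, 0, 0, 0, -0.2]'

```text
time: 17.95
ee_pos: [0.5287, 0.0284, 0.0775]
tcp_rot: [180.0, 0.0, -179.5]
wrist_force: [0.3, -0.2, -0.2]
opening: 0.0514
grasp_force: 0.0
```

Request:
send_rows --moves '[0, -0.03, 0, 0, 0, 0, -0.2, 0, 0, 0, 0, 0, 0, -0.2]'

```text
time: 18.2
ee_pos: [0.5287, 0.0277, 0.0775]
tcp_rot: [180.0, 0.0, -179.5]
wrist_force: [0.8, 0.9, 0.1]
opening: 0.0511
grasp_force: 0.1
```

Run:
```python
from h import *
np.set_printoptions(precision=4,suppress=True)
c=bot.camera("scene")
f=lambda u,v,z: at_z(c,(230+u/4-.4,115+v/4-.4),z)
for p,z in(((430,240),.08),((458,345),.08),((475,218),.094),((497,322),.094),((323,222),.106),((262,238),.106)): print(p,f(*p,z))
im=cv2.cvtColor(c["color"],cv2.COLOR_RGB2BGR)[160:225,280:370]
cv2.imwrite("pics/s5.png",cv2.convertScaleAbs(cv2.resize(im,None,fx=8,fy=8,interpolation=cv2.INTER_CUBIC),alpha=1.5))
print(bot.get_obs()["wrist_force"],bot.get_obs()["grasp_force"])
```

```text
(430, 240) [0.4901 0.1052 0.08  ]
(458, 345) [0.5671 0.1081 0.08  ]
(475, 218) [0.4911 0.1287 0.094 ]
(497, 322) [0.567  0.1273 0.094 ]
(323, 222) [0.4965 0.048  0.106 ]
(262, 238) [0.5043 0.0158 0.106 ]
[-0.7232  0.7107 -1.0577] 0.1324740517884493
```

View pics/s5.png

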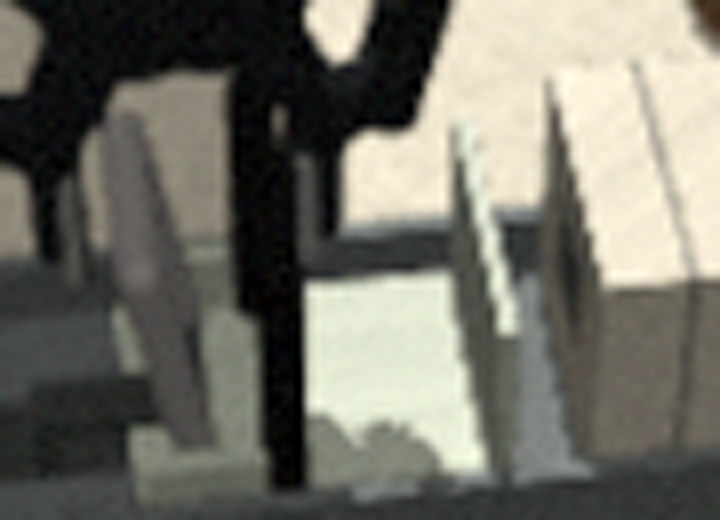

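Request:
send_rows --moves '[0, -0.02, 0, 0, 0, 0, -0.2, 0, 0, 0, 0, 0, 0, -0.2]'

```text
time: 18.5
ee_pos: [0.5287, 0.0273, 0.0775]
tcp_rot: [180.0, 0.0, -179.5]
wrist_force: [-0.2, 1.3, 0.3]
opening: 0.0514
grasp_force: 0.8
```

Request:
send_rows --moves '[0, -0.02, 0, 0, 0, 0, -0.2, 0, 0, 0, 0, 0, 0, -0.2]'

```text
time: 18.75
ee_pos: [0.5287, 0.0271, 0.0775]
tcp_rot: [179.9, -0.0, -179.5]
wrist_force: [0.3, 5.8, -0.8]
opening: 0.0514
grasp_force: 2.7
```

It resists at 5.8 N with almost no movement: locked, at the back of its play. The notch must lie within 20 mm, so I nudge the bookend lightly forward inside its play, below the lever spring's 3 N.

Request:
send_rows --moves '[0, 0.1, 0, 0, 0, 0, -0.2, 0, 0.1, 0, 0, 0, 0, -0.2, 0, 0.06, 0, 0, 0, 0, -0.2]'

```text
time: 19.12
ee_pos: [0.5287, 0.0331, 0.0775]
tcp_rot: [-180.0, -0.0, -179.5]
wrist_force: [-0.3, -1.9, 0.9]
opening: 0.0507
grasp_force: 0.8
```

Request:
send_rows --moves '[0, 0.03, 0, 0, 0, 0, -0.2]'

```text
time: 19.25
ee_pos: [0.5287, 0.0338, 0.0775]
tcp_rot: [-180.0, -0.0, -179.5]
wrist_force: [-1.0, -0.6, 0.8]
opening: 0.0511
grasp_force: 0.5
```

Request:
send_rows --moves '[0, 0.03, 0, 0, 0, 0, -0.2]'

```text
time: 19.38
ee_pos: [0.5287, 0.0346, 0.0775]
tcp_rot: [-180.0, -0.0, -179.5]
wrist_force: [-0.5, -0.4, -0.2]
opening: 0.0511
grasp_force: 0.5
```

Request:
send_rows --moves '[0, -0.12, 0, 0, 0, 0, -0.3, 0, 0, 0, 0, 0, 0, -1, 0, 0, 0, 0, 0, 0, -1, 0, 0, 0.4, 0, 0, 0, -1, 0, 0, 0.9, 0, 0, 0, -1, 0, 0, 1, 0, 0, 0, -1, 0, 0, 1, 0, 0, 0, -1, 0, 0, 1, 0, 0, 0, -1]'

```text
time: 20.38
ee_pos: [0.5287, 0.0317, 0.1867]
tcp_rot: [180.0, 0.0, -179.5]
wrist_force: [0.3, -0.6, 0.1]
opening: 0.0851
grasp_force: 0.0
```

Request:
send_rows --moves '[-0.8, 0, 1, 0, 0, 0, -1, -1, 0, 0.5, 0, 0, 0, -1, -1, 0, 0, 0, 0, 0, -1, -1, 0, 0, 0, 0, 0, -1, -1, 0, 0, 0, 0, 0, -1, -1, 0, 0, 0, 0, 0, -1, 0, 0, 0, 0, 0, 0, -1]'

```text
time: 21.25
ee_pos: [0.3829, 0.0317, 0.2238]
tcp_rot: [180.0, 0.1, -179.5]
wrist_force: [0.7, 0.3, -0.3]
opening: 0.0853
grasp_force: 0.0
```

```bash
python3 look.py
python3 - <<'E'
from h import *
c=bot.camera("scene"); im=cv2.cvtColor(c["color"],cv2.COLOR_RGB2BGR)[155:275,230:430]
cv2.imwrite("pics/s6.png",cv2.convertScaleAbs(cv2.resize(im,None,fx=4,fy=4,interpolation=cv2.INTER_CUBIC),alpha=1.5))
E
```

```text
top bookend_face 0.77 [0.5239 0.1062]
top grip_bar 0.62 [0.5374 0.0517]
top carton_near 0.85 [0.5316 0.1479]
top carton_mid 0.69 [0.5204 0.1928]
top carton_end 0.71 [0.5268 0.2458]
scene bookend_face 0.71 [0.5229 0.1115]
scene grip_bar 0.89 [0.5207 0.0493]
scene carton_near 0.67 [0.5455 0.066 ]
scene carton_mid 0.67 [0.5185 0.1989]
scene carton_end 0.91 [0.5204 0.2469]
{'time': 21.85, 'ee_pos': array([0.3838, 0.0316, 0.2224]), 'wrist_force': array([ 0.4906,  0.1674, -0.4725]), 'torque': array([ 0.0295,  0.0395, -0.0061]), 'opening': 0.08536450709547957, 'grasp_force': 0.0}
```

View pics/s6.png

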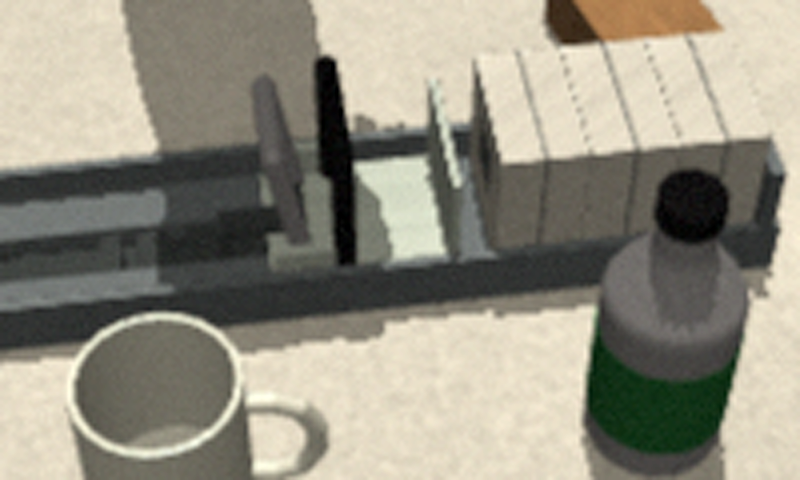

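The cartons stand without gaps against the end wall (cols 475–775). The bars are at let-go spacing (262 and 325), the bookend is in the notch behind the row, and the mug and tumbler are untouched.

```bash
python3 -c "
from workcell import bot
print(bot.job_done())"
```

```text
the job is handed in; nothing more can be done
None
```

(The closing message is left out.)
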